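Tack-cure a stained sample ball under the hand-curing lamp

TASK

Wind the spring timer on top of the hand-curing lamp clockwise by its winged key, in as many partial turns as it takes, right up to its stop. Then pick up the handled porcelain dish with the freshly stained ball in it and hold it in the light, the ball about 9 cm straight in front of the middle of the lamp's window and level with it, the handle pointing straight away from the window, still for at least one second; there turn the dish a quarter turn, either way, so that the handle points sideways along the lamp's front, and finish still holding it like that in the light. All the while keep the dish level and the ball lying untouched in the middle of it, and leave the other things on the bench alone.

Things in the scene. Friction and masses are not known exactly. Their poses are not given: they have to be found in the camera images.
- dish: round white porcelain pan, 68 mm across the rim, 26 mm high, about 130 g, flat foot 46 mm across, shallow bowl inside, one straight bar handle. Origin: centre of its underside, z up. The handle runs along the dish's own -x, level: a bar 12 mm wide (y) and 12 mm high, from 31 to 105 mm from the centre, its middle line 22 mm above the underside. The dish stands loose on the bench with the ball in it; it may start on either side of the water pot
- dish_handle (a point): where to hold the dish: on the middle line of the handle, 62 mm from the dish's centre (dish frame (-0.062, 0, 0.022) m); axes as the dish
- dish_hollow (a point): middle of the dish's shallow bowl, on its floor: 8 mm above the underside, on the dish's axis. The bowl has a flat floor 10 mm across and then rises ever more steeply (about 9 degrees up to 13 mm from the middle, 20 degrees to 21 mm, 36 degrees to 29 mm)
- ball_center (a point): centre of the ivory ceramic ball, 20 mm across, 22 g, that lies loose in the bowl; at rest it is 18 mm above the dish's underside. It rolls easily: a tilt of a few degrees or a quick start, stop or swing sends it up the side. Its stain is wet, so nothing may touch it but the dish
- lamp: hand-curing lamp, a white box 170 mm deep (x), 200 mm wide (y), 165 mm high, fixed to the bench. Origin: centre of its underside; its front with the window faces its own -x, z up. It stands at the robot's right with the window facing the robot's left
- lamp_window (a point): middle of the glass of the lamp's window (window 120 mm wide, 72 mm high, its middle 105 mm above the bench), in the lamp's front, 90 mm before its origin; axes as the lamp
- lamp_spot (a point): the point 90 mm straight in front of the middle of the window, 105 mm above the bench, where the ball belongs for curing; axes as the lamp
- timer (a joint): spring timer on top of the lamp, rad: 0 run down, 5.24 at the stop (fully wound); it grows as the key turns clockwise seen from above. It is already partly wound at the start. Spring and clockwork resist with 0.06 N m at 0 to 0.10 N m at the stop, and the clockwork holds the key where it is let go
- timer_grip (a point): where to grip the timer's winged key: on its vertical axis, at mid-height of the wings, 194 mm above the bench and 29 mm above the lamp's top (a 3 mm dial plate lies on the top under the key). The wings are a flat upright plate 42 mm long along this point's own x, 10 mm thick (y), from 16 mm below to 10 mm above this point; at 0 rad they lie along the lamp's x, and the point turns with the key
- water_pot: bystander: small glass pot, 60 mm across, 48 mm high; origin at its underside
- dropper: bystander: white dropper bottle, 30 mm across, 68 mm high; origin at its underside
- jar: bystander: low jar with dark lid, 38 mm across, 22 mm high; origin at its underside
- brush: bystander: fine brush, 165 mm long, lying along its x; origin near its middle
- samples: bystander: small dark sample box 50 x 38 mm with an upright lid, 50 mm high; origin at its underside
- tweezers: bystander: steel tweezers, 140 mm long, lying flat along their x; origin at their middle
- ball: the same ball; its own axes turn as it rolls, so use ball_center for its place

How it is judged:
By the outcome, as a careful person would: the job done as asked, in the order asked, and still so for the second after the job is handed in, while the arm keeps its last pose, push and grip.
It also fails if it takes over 72 s, if anything falls off the work surface, if the arm or the gripper's body presses on something with over 40 N, if the wrist force passes 120 N, or if a joint passes its speed limit or range.

ROBOT

A 6-joint arm with a two-finger parallel gripper is mounted at the origin on the work surface. World frame = base frame: x ahead of the robot, y to its left, z up, the work surface at z = 0. Lengths are in m, angles in degrees, forces in N, time in s.
With the tool pointing down it reaches from about 0.25 to 0.725 m from the base axis. Payload 9.7 kg.
Tool frame: the origin (TCP) lies on the centre line of the jaws, within the pads' length; the fingertips stand bot.nose_length ahead of it and the grasp point (between the pads) lies 11 mm behind it (bot.nose_length is the distance from the TCP to the fingertips, in m); z points along the fingers, y is the line along which they close (so a half turn about z gives the same grasp; the last joint's range is limited). The gripper opens to 85 mm and grips with 20 to 120 N. Pads are 22 mm wide; open, the fingers measure 114 mm over their backs; the gripper's body (76 mm by 85 mm) begins 54 mm behind the grasp point. The pads swing forward as they close: fully open they stand 13 mm farther back than shut.
Start: joints at [69.328, 4.979, 10.078, 95.1, 0, 90], TCP at [0.194, 0.515, 0.239] pointing down, gripper open.
Joint ranges: [-179.16, 179.16], [-48.56, 103.87], [-65.8, 70.77], [-126.05, 130.52], [-82.76, 87.17], [-180, 180]. Speed limits (degrees/s): [127.2, 127.2, 147.25, 180, 180, 180].

INTERFACE

Orientations are given as [roll, pitch, yaw] about the fixed x, y, z axes, in that order (R = Rz(yaw) Ry(pitch) Rx(roll)).
In Python, from workcell import bot gives the robot as it stands. The module is installed in compiled form; this text tells all that it offers.
- The arm moves only by the shell command python3 -m inch 'ROWS' [OPENING] [FORCE]. ROWS is JSON, a list of rows, each a list of 4 numbers: the shift along the world's x, y, z in cm, then the turn about the world's z in degrees. A call has exactly 8 rows; each row is the pose to reach, as a shift and turn from the pose commanded when the call began; what a row does not reach only later rows make up. A row lasts 1/8 s, in which the tool goes at most 62.5 mm and 10.7 degrees, less where a joint would pass 70% of its speed; a pose out of reach is approached as far as the arm can. A call with a gripper value outside its range is refused whole. OPENING is the finger opening in cm, from 0 to 8.54, set as the call begins (- or left out, the last holds). The fingers move at their own pace and stop on an object; FORCE is the grip in N (left out, the last holds). Time passes only in rows, so rows that repeat a pose let the fingers close, or fill a call up. It gives the time, the measured TCP pose, the force, the opening and the grip force at its end, in the units of the state.
- bot.get_obs(): the state, without advancing time (a new reading comes with each control period).
- bot.camera(name): name is "scene" or "side" or "wrist"; returns a dict with "img" (480x640x3 uint8, red, green, blue), "fovy" (degrees; the focal length in pixels is half the picture's height over the tangent of half this angle, whatever the lens; pixels are square), "cx", "cy" (the principal point, pixels), "R" (3x3) and "t" (3): a world point X has camera coordinates R X + t; the wrist camera has in their place "mount" (4x4, takes a point from camera to tool coordinates, whose origin is the TCP and whose axes are the flange's). Camera axes: x right, y down, z forward; pixel columns grow to the right and rows downward; lengths in m; the calibration is good to about 2 mm. A picture is of the moment at which its call begins: read the wrist's pose just before it. There is no depth.
- bot.job_done(): hands the job in; it is judged then, once.
Trained networks look in a picture, given as the dict that the camera call returned (one of the last four; its "shot" number tells which), for a name from the list of things; names that differ only in an ending like _2 or _b are one class to them, and where a whole thing is asked for, a point or a joint stands for the part that bears it (a point fixed in the world has none). Each returns a list of dicts, best first, with "score" (0 to 1); they miss things now and then, are a little off and sometimes report something else, mostly with a low value. They report only what shows in the picture. A call takes as long as a camera call.
- bot.find_in(thing, picture): "point" ([column, row] in pixels, amid what is visible of it).
- bot.landmark_of(thing, picture): "point" ([column, row] in pixels: a listed point, or the origin of a listed thing).
The state is a dict: "time": time; "q": joint angles; "qd": joint speeds; "joint_efforts": joint torques, N m; "ee_pos": TCP position; "tcp_rot": TCP orientation; "wrist_force": force on the tool from outside, world axes, zero at the start; "torque": the same for the moment, N m; "opening": finger opening in m; "grasp_force": force on a finger pad.
Only numpy, scipy, OpenCV 4.12 (cv2) and the standard library are available. Lean on these libraries where they do the work, as an engineer would, in place of code of your own. Each camera call takes 0.05 s, during which the arm holds its last target. There are 200 camera calls.

## Working session

There is one attempt and no reset: what is moved stays moved. The work goes in short steps, Python scripts to look and compute and a shell command to move; the robot and the scene stay as the last step left them, time stands still between calls to the robot, and variables do not carry over. Pictures are saved under pics/ and viewed, at most 14 in all, crops included, and the job is handed in when it is done.

```bash
mkdir -p pics; cat > h.py <<'E'
import numpy as np, cv2
from workcell import bot
from scipy.spatial.transform import Rotation as Ro
def K(c):
    f=240/np.tan(np.radians(c["fovy"])/2); return f
def ray(c,p,pose=None):
    f=K(c); d=np.array([(p[0]-c["cx"])/f,(p[1]-c["cy"])/f,1.])
    if "mount" in c:
        o=pose; R=Ro.from_euler('xyz',o["tcp_rot"],degrees=True).as_matrix()
        M=np.array(c["mount"]); return R@M[:3,3]+np.array(o["ee_pos"]), R@M[:3,:3]@d
    R=np.array(c["R"]);t=np.array(c["t"]); return -R.T@t, R.T@d
def onz(c,p,z,pose=None):
    o,d=ray(c,p,pose); return o+d*(z-o[2])/d[2]
def tri(rs):
    A=np.zeros((3,3));b=np.zeros(3)
    for o,d in rs:
        d=d/np.linalg.norm(d);P=np.eye(3)-np.outer(d,d);A+=P;b+=P@o
    X=np.linalg.solve(A,b); e=[np.linalg.norm(np.cross(X-o,d/np.linalg.norm(d))) for o,d in rs]
    return X,max(e)
E
cat > m.py <<'E'
from h import *
np.set_printoptions(precision=4,suppress=True)
print(bot.get_obs(),bot.nose_length)
cs={n:bot.camera(n) for n in("scene","side")}
for n,c in cs.items(): cv2.imwrite(f"pics/{n}0.png",c["img"][:,:,::-1])
Z=dict(dish=0,dish_handle=.022,dish_hollow=.008,ball_center=.018,lamp=0,lamp_window=.105,lamp_spot=.105,timer_grip=.194,water_pot=0,dropper=0,jar=0,brush=0,samples=0,tweezers=0)
for k,z in Z.items():
    rs=[];
    for n,c in cs.items():
        r=bot.landmark_of(k,c)
        if r:
            print(k,n,round(r[0]["score"],2),np.round(r[0]["point"],1),onz(c,r[0]["point"],z)); rs.append(ray(c,r[0]["point"]))
    if len(rs)==2: print("   tri",*tri(rs))
E
python3 m.py
```

```text
{'time': 0.0, 'q': array([69.331 ,  5.0111, 10.0335, 95.1017,  0.0018, 90.0007]), 'qd': array([-0.0165, -0.0633, -0.0533, -0.0837,  0.0441,  0.077 ]), 'joint_efforts': array([  0.0007, -52.0393,  46.4798,   0.0166,  -0.    ,   0.    ]), 'ee_pos': array([0.194 , 0.5144, 0.2386]), 'tcp_rot': array([-179.9206,   -0.0018,  159.3303]), 'wrist_force': array([ 0.3076, -0.3171, -0.9772]), 'torque': array([-0.0289, -0.0373, -0.022 ]), 'grasp_force': 0.0, 'opening': 0.08511637166098718} 0.008
dish scene 0.75 [332.1 277.3] [0.5424 0.0135 0.    ]
dish side 0.67 [334.7 310.7] [ 0.5423  0.0314 -0.    ]
   tri [ 0.5423  0.0183 -0.0072] 0.00669123441656426
dish_handle scene 0.62 [344.6 249.8] [0.4883 0.0319 0.022 ]
dish_handle side 0.6 [362.2 311.5] [0.4864 0.0294 0.022 ]
   tri [0.487  0.0309 0.0219] 0.0013748919706153362
dish_hollow scene 0.86 [335.4 278.5] [0.5508 0.0207 0.008 ]
dish_hollow side 0.97 [333.1 304. ] [0.5494 0.0231 0.008 ]
   tri [0.5498 0.021  0.0061] 0.0005737375970690726
ball_center scene 0.55 [333.5 273.2] [0.5465 0.0164 0.018 ]
ball_center side 0.66 [333.6 300. ] [0.5493 0.0214
[... 932 characters left out ...]
 0.1594 -0.0011] 0.0010299417151301417
jar scene 0.64 [308.8 217.6] [ 0.385  -0.0546  0.    ]
jar side 0.72 [425.8 305.3] [ 0.3808 -0.0562  0.    ]
   tri [ 0.3815 -0.0561 -0.0019] 0.0015149977782775786
brush scene 0.67 [374.5 375.2] [0.7357 0.1044 0.    ]
brush side 0.6 [231.5 309.8] [0.7297 0.1125 0.    ]
   tri [ 0.7331  0.1061 -0.007 ] 0.0016778723807476916
samples scene 0.97 [289.1 357.7] [ 0.7222 -0.039   0.    ]
samples side 0.58 [272.2 269.1] [ 0.7122 -0.0218  0.    ]
   tri [ 0.7182 -0.0375 -0.0127] 0.004077753956981391
tweezers scene 0.59 [309.1 220. ] [ 0.3923 -0.0529  0.    ]
tweezers side 0.51 [334.8 306.1] [0.5468 0.0203 0.    ]
   tri [0.5123 0.0078 0.0685] 0.05752263850431778
```

View pics/scene0.png

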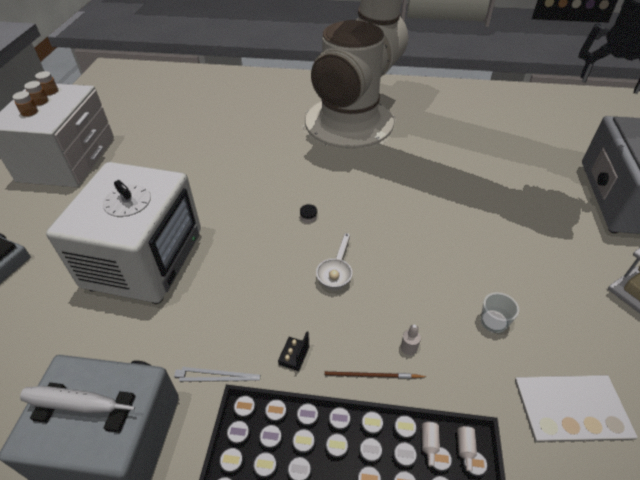

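View pics/side0.png

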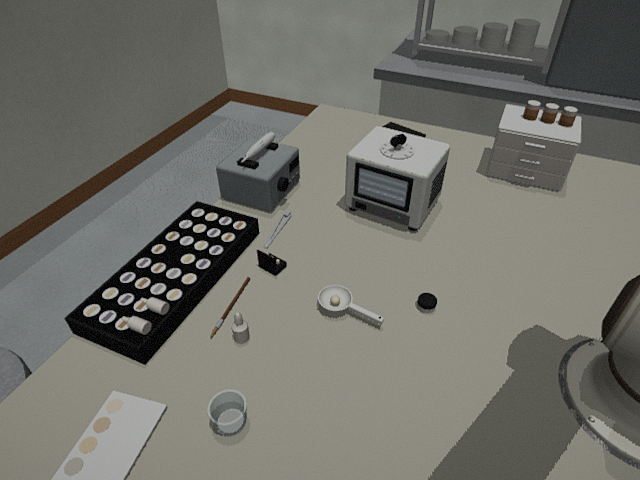

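The pictures show the key at scene (122,188), with the lamp's window facing left (+y). The dish is at scene (335,275), handle pointing at the robot, and nothing stands in the way. I'll move above the lamp to look closely.

```bash
python3 -m inch '[[2.4,-5.8,1.5,0],[4.8,-11.5,3,0],[7,-17.2,4.5,0],[9.4,-23,6,0],[11.8,-28.7,8,0],[14,-34.4,9,0],[16.5,-40,10,0],[18.9,-46,11,0]]'; python3 -m inch '[[2.4,-5.8,0,0],[4.8,-11.5,0,0],[7,-17.2,0,0],[9.4,-23,0,0],[11.8,-28.7,0,0],[14,-34.4,0,0],[15,-36,0,0],[15,-36,0,0]]'
cat > w.py <<'E'
from h import *
import sys
np.set_printoptions(precision=4,suppress=True)
o=bot.get_obs(); c=bot.camera("wrist"); print(o["time"],o["q"],o["ee_pos"],o["tcp_rot"])
cv2.imwrite(f"pics/{sys.argv[1]}.png",c["img"][:,:,::-1]); print(np.array(c["mount"]),c["fovy"])
np.save("pics/"+sys.argv[1],np.array([o,c],dtype=object),allow_pickle=True)
Z=dict(timer_grip=.194,lamp=0,lamp_window=.105,lamp_spot=.105,dish_handle=.022,dish_hollow=.008,ball_center=.018)
for k in sys.argv[2:]:
    for r in bot.landmark_of(k,c)[:2]: print(k,round(r["score"],2),r["point"],onz(c,r["point"],Z[k],o))
E
python3 w.py w1 timer_grip lamp lamp_window
```

```text
time: 2.5
ee_pos: [0.3798, 0.0618, 0.3484]
tcp_rot: [180.0, 0.1, 159.3]
wrist_force: [0.8, 0.8, -0.6]
opening: 0.0854
grasp_force: 0.0
time: 3.5
ee_pos: [0.5298, -0.2975, 0.3464]
tcp_rot: [180.0, -0.1, 159.2]
wrist_force: [0.2, 0.3, -0.0]
opening: 0.0853
grasp_force: 0.0
3.5 [-29.316   18.3393  38.0412 109.8139   0.0003  -8.5493] [ 0.5298 -0.2975  0.3464] [179.983   -0.1108 159.2333]
[[-0.0004 -0.9514 -0.3079  0.0777]
 [ 1.      0.0004 -0.0024  0.0018]
 [ 0.0024 -0.3079  0.9514 -0.1341]
 [ 0.      0.      0.      1.    ]] 65.0276389705492
timer_grip 0.97 [271.4, 258.0] [ 0.5485 -0.3432  0.194 ]
```

View pics/w1.png

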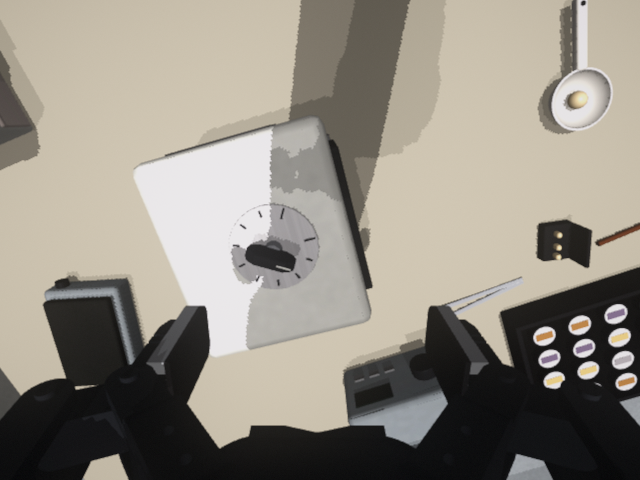

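The wrist picture shows the key, with its wings from (247,252) to (295,266), on the dial at (275,247). The lamp top's corners are at about (136,170), (322,118), (370,318) and (212,356), with the window front on the right.

```bash
cat > a.py <<'E'
from h import *
np.set_printoptions(precision=4,suppress=True)
o,c=np.load("pics/w1.npy",allow_pickle=True)
ang=lambda v:np.degrees(np.arctan2(v[1],v[0]))
# key: dark pixels in window
g=cv2.cvtColor(c["img"],cv2.COLOR_RGB2GRAY)
m=np.zeros_like(g);m[238:280,238:303]=(g[238:280,238:303]<45)
n,l,s,ce=cv2.connectedComponentsWithStats(m);i=1+np.argmax(s[1:,4]);ys,xs=np.where(l==i)
r=cv2.minAreaRect(np.c_[xs,ys].astype(np.float32));print(r,s[i])
P=np.array([onz(c,p,.204,o) for p in cv2.boxPoints(r)]);print(P)
e=[P[1]-P[0],P[2]-P[1]];e=max(e,key=np.linalg.norm);print("key ang",ang(e),np.linalg.norm(e),P.mean(0))
# top face: line fits on bright/dark edges
C=[(136,170),(322,118),(370,318),(212,356)]
Q=np.array([onz(c,p,.165,o) for p in C]);print(Q,Q.mean(0))
for a in range(4): d=Q[(a+1)%4]-Q[a];print(a,ang(d),np.linalg.norm(d))
# front edge points: per row, rightmost strong drop
pts=[]
for y in range(150,300,5):
    row=g[y-1:y+2].mean(0); 
    d=row[335-10:380]; x0=325
    j=np.argmin(np.diff(d)); pts.append((x0+j+.5,y))
pts=np.array(pts);print(pts[::5])
W=np.array([onz(c,p,.165,o)[:2] for p in pts]);v=cv2.fitLine(W.astype(np.float32),cv2.DIST_HUBER,0,.001,.001).ravel();print("front",ang(v),v)
E
python3 a.py
```

```text
((270.1593322753906, 257.9082946777344), (48.83787536621094, 19.646570205688477), 15.068489074707031) [246 245  49  27 728]
[[ 0.5401 -0.3618  0.204 ]
 [ 0.527  -0.3516  0.204 ]
 [ 0.5498 -0.3213  0.204 ]
 [ 0.5633 -0.3311  0.204 ]]
key ang 53.14620183865433 0.037906967300159924 [ 0.545  -0.3414  0.204 ]
[[ 0.4452 -0.4258  0.165 ]
 [ 0.4615 -0.2662  0.165 ]
 [ 0.6468 -0.2871  0.165 ]
 [ 0.6319 -0.4454  0.165 ]] [ 0.5463 -0.3561  0.165 ]
0 84.16803566743243 0.16046746641317705
1 -6.4541102800049 0.18646918892955866
2 -95.34642338572014 0.1589928996823704
3 174.0019322662236 0.1878063207657584
[[330.5 150. ]
 [336.5 175. ]
 [342.5 200. ]
 [349.5 225. ]
 [355.5 250. ]
 [362.5 275. ]]
front -5.690357 [ 0.9951 -0.0992  0.5339 -0.2732]
```

```bash
python3 -m inch '[[0.5,-1,-2,10.6],[1,-2,-4,21],[1.8,-4.5,-6,31.5],[1.8,-4.5,-8,42],[1.8,-4.5,-10,53],[1.8,-4.5,-10.5,63.5],[1.8,-4.5,-10.5,73.9],[1.8,-4.5,-10.5,73.9]]' 5 
python3 w.py w2 timer_grip; cat > b.py <<'E'
from h import *
np.set_printoptions(precision=4,suppress=True)
o,c=np.load("pics/w2.npy",allow_pickle=True)
ax=np.array(o["ee_pos"]);R=Ro.from_euler('xyz',o["tcp_rot"],degrees=True).as_matrix();M=np.array(c["mount"])
f=K(c)
for z in(.168,.194,.204):
    p=ax.copy();p[2]=z;q=M[:3,:3].T@(R.T@(p-ax)-M[:3,3]);print(z,q[0]/q[2]*f+c["cx"],q[1]/q[2]*f+c["cy"])
E
python3 b.py
```

```text
time: 4.7
ee_pos: [0.5474, -0.3403, 0.2436]
tcp_rot: [-179.9, 0.0, -126.8]
wrist_force: [0.7, 0.1, 0.9]
opening: 0.0499
grasp_force: 0.0
4.7 [-31.8716  18.7783  26.6929  97.8538   0.0011 -85.086 ] [ 0.5474 -0.3403  0.2436] [-179.9395    0.0063 -126.7856]
[[-0.0004 -0.952  -0.3059  0.0769]
 [ 1.     -0.0002 -0.0004 -0.0008]
 [ 0.0003 -0.3059  0.952  -0.1341]
 [ 0.      0.      0.      1.    ]] 65.0276389705492
timer_grip 0.9 [309.0, 262.7] [ 0.5497 -0.3459  0.194 ]
0.168 318.68487421963243 251.17955512440105
0.194 318.82394180083537 268.1836781386073
0.204 318.8871315711313 275.91004123529154
```

View pics/w2.png

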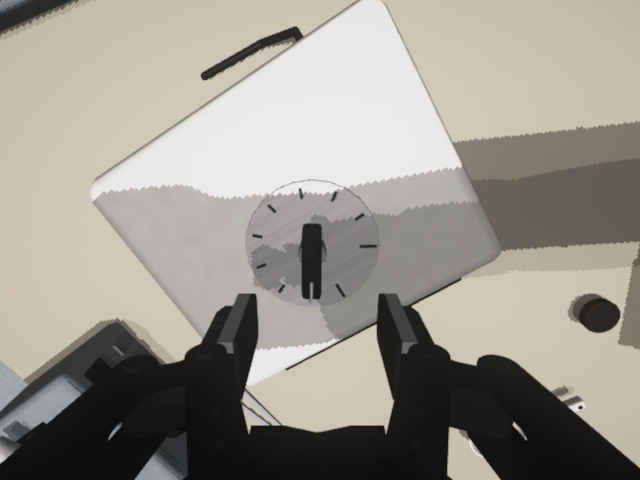

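Seen from above, the key is aligned with the tool: wings vertical at column 312, pointer mark at the bottom (311,292), dial centre at (312,243). By the dial's ticks the pointer is about one tick past zero, so about 270° remain. I'll correct the centring, which is off by a few mm.

```bash
python3 - <<'E'
from h import *
np.set_printoptions(precision=4,suppress=True)
o,c=np.load("pics/w2.npy",allow_pickle=True)
print(onz(c,(312.5,243),.168,o)); print(onz(c,(312,224),.204,o),onz(c,(312,299),.204,o))
print(bot.get_obs()["ee_pos"])
E
```

```text
[ 0.5472 -0.3466  0.168 ]
[ 0.5338 -0.364   0.204 ] [ 0.5579 -0.3321  0.204 ]
[ 0.5475 -0.3407  0.2435]
```

```bash
python3 -m inch '[[0,-0.5,0,0],[0,-0.5,-1,0],[0,-0.5,-2.5,0],[0,-0.5,-4,0],[0,-0.5,-5,0],[0,-0.5,-5.6,0],[0,-0.5,-5.6,0],[0,-0.5,-5.6,0]]'; python3 -m inch '[[0,0,0,0],[0,0,0,0],[0,0,0,0],[0,0,0,0],[0,0,0,0],[0,0,0,0],[0,0,0,0],[0,0,0,0]]' 0 40; python3 -c "
from h import *
o=bot.get_obs();print(o['ee_pos'],o['torque'],o['wrist_force'])"
```

```text
time: 5.8
ee_pos: [0.5476, -0.3464, 0.1873]
tcp_rot: [-180.0, 0.0, -126.8]
wrist_force: [0.2, 0.3, 0.3]
opening: 0.05
grasp_force: 0.0
time: 6.8
ee_pos: [0.5471, -0.346, 0.1872]
tcp_rot: [180.0, 0.0, -126.8]
wrist_force: [-4.1, 3.0, 5.0]
opening: 0.0119
grasp_force: 39.1
[ 0.54710927 -0.34603601  0.18720785] [ 0.66779664  0.92678945 -0.03433925] [-4.12720462  3.03881226  4.97218816]
```

```bash
cat > s.py <<'E'
from h import *
np.set_printoptions(precision=3,suppress=True)
o=bot.get_obs();print(o['time'],o['q'],o['ee_pos'],o['tcp_rot'],o['wrist_force'],o['torque'],o['opening'])
E
python3 -m inch '[[0,0,0,-5],[0,0,0,-15],[0,0,0,-25],[0,0,0,-35],[0,0,0,-45],[0,0,0,-55],[0,0,0,-65],[0,0,0,-70]]'; python3 s.py;python3 -m inch '[[0,0,0,-5],[0,0,0,-15],[0,0,0,-25],[0,0,0,-35],[0,0,0,-45],[0,0,0,-55],[0,0,0,-60],[0,0,0,-60]]'; python3 s.py
```

```text
time: 7.8
ee_pos: [0.5469, -0.3454, 0.1872]
tcp_rot: [179.9, -0.1, 163.0]
wrist_force: [-5.1, 6.7, 5.9]
opening: 0.0119
grasp_force: 39.2
7.8 [-32.295  17.986  19.405  91.501   0.047 -15.314] [ 0.547 -0.345  0.187] [179.933  -0.067 163.019] [-5.126  6.707  5.851] [1.378 1.195 0.078] 0.011889358652614977
time: 8.8
ee_pos: [0.5473, -0.345, 0.1872]
tcp_rot: [180.0, -0.1, 103.2]
wrist_force: [-3.0, 7.9, 4.6]
opening: 0.0121
grasp_force: 39.2
8.8 [-32.269  17.991  19.41   91.485   0.101  44.531] [ 0.547 -0.345  0.187] [179.974  -0.118 103.2  ] [-2.973  7.945  4.608] [ 1.681  0.762 -0.026] 0.012088481641998954
```

```bash
python3 -m inch '[[0,0.1,0,-5],[0,0.1,0,-15],[0,0.1,0,-25],[0,0.1,0,-35],[0,0.1,0,-45],[0,0.1,0,-55],[0,0.1,0,-60],[0,0.1,0,-60]]'; python3 s.py;python3 -m inch '[[0,0,0,-5],[0,0,0,-15],[0,0,0,-25],[0,0,0,-35],[0,0,0,-45],[0,0,0,-55],[0,0,0,-60],[0,0,0,-60]]'; python3 s.py; python3 w.py w3 timer_grip
```

```text
time: 9.8
ee_pos: [0.5478, -0.345, 0.1872]
tcp_rot: [180.0, -0.1, 43.3]
wrist_force: [0.2, 3.9, 3.8]
opening: 0.0121
grasp_force: 39.1
9.8 [-32.22   17.931  19.334  91.356   0.039 104.494] [ 0.548 -0.345  0.187] [179.963  -0.05   43.287] [0.226 3.881 3.831] [ 0.75  -0.008  0.04 ] 0.01212264679455926
time: 10.8
ee_pos: [0.548, -0.3456, 0.1872]
tcp_rot: [180.0, -0.1, -16.6]
wrist_force: [2.0, 0.4, 3.8]
opening: 0.0124
grasp_force: 39.1
10.8 [-32.239  17.938  19.346  91.314   0.002 164.388] [ 0.548 -0.346  0.187] [179.977  -0.09  -16.628] [1.982 0.441 3.839] [ 0.026 -0.353  0.059] 0.012429036764834148
10.8 [-32.2394  17.9381  19.3456  91.3144   0.0017 164.3883] [ 0.548  -0.3456  0.1872] [179.9766  -0.0901 -16.6277]
[[-0.0004 -0.9511 -0.3088  0.0805]
 [ 1.     -0.0011  0.0022 -0.0017]
 [-0.0024 -0.3088  0.9511 -0.1341]
 [ 0.      0.      0.      1.    ]] 65.0276389705492
timer_grip 0.97 [317.1, 332.8] [ 0.548  -0.3441  0.194 ]
```

View pics/w3.png

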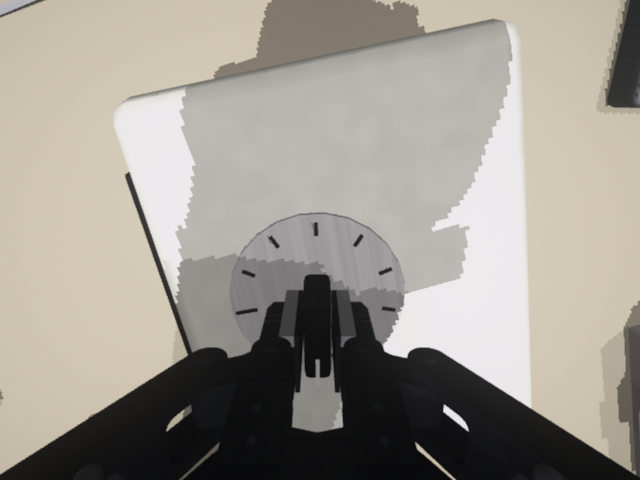

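Key and grip turned together (pointer still between the fingers at (317,370)); about 250° wound, so about 20° remain. I'll release, swing back half a turn and regrip.

```bash
python3 -m inch '[[0,0,0,0],[0,0,0,0],[0,0,0,0],[0,0,0,10],[0,0,0,20],[0,0,0,30],[0,0,0,40],[0,0,0,50]]' 6; python3 -m inch '[[0,0,0,10],[0,0,0,20],[0,0,0,30],[0,0,0,40],[0,0,0,50],[0,0,0,60],[0,0,0,70],[0,0,0,80]]'; python3 -m inch '[[0,0,0,10],[0,0,0,20],[0,0,0,30],[0,0,0,40],[0,0,0,50],[0,0,0,50],[0,0,0,50],[0,0,0,50]]'; python3 -m inch '[[0,0,0,0],[0,0,0,0],[0,0,0,0],[0,0,0,0],[0,0,0,0],[0,0,0,0],[0,0,0,0],[0,0,0,0]]' 0 40; python3 s.py;  python3 -m inch '[[0,0,0,-3],[0,0,0,-6],[0,0,0,-9],[0,0,0,-12],[0,0,0,-12],[0,0,0,-12],[0,0,0,-12],[0,0,0,-12]]'; python3 s.py;
```

```text
time: 11.9
ee_pos: [0.5473, -0.3453, 0.1865]
tcp_rot: [-180.0, 0.0, 33.6]
wrist_force: [-0.7, 0.9, -0.4]
opening: 0.06
grasp_force: 0.0
time: 12.9
ee_pos: [0.5473, -0.3453, 0.1866]
tcp_rot: [-180.0, -0.0, 113.6]
wrist_force: [-0.1, -0.1, 0.2]
opening: 0.0602
grasp_force: 0.0
time: 13.9
ee_pos: [0.5474, -0.3453, 0.1867]
tcp_rot: [-180.0, -0.0, 163.1]
wrist_force: [0.0, 1.2, 0.3]
opening: 0.0601
grasp_force: 0.0
time: 14.9
ee_pos: [0.5475, -0.3454, 0.1869]
tcp_rot: [-180.0, 0.0, 163.2]
wrist_force: [-0.7, -0.1, 3.4]
opening: 0.0118
grasp_force: 39.2
14.9 [-32.242  17.942  19.318  91.362  -0.01  -15.466] [ 0.547 -0.345  0.187] [-179.987    0.012  163.225] [-0.666 -0.081  3.385] [-0.217  0.262  0.012] 0.011800789291835903
time: 15.9
ee_pos: [0.5475, -0.3454, 0.1869]
tcp_rot: [-180.0, 0.0, 151.2]
wrist_force: [-0.6, -1.6, 4.4]
opening: 0.012
grasp_force: 39.5
15.9 [-32.242  17.944  19.317  91.36   -0.006  -3.487] [ 0.547 -0.345  0.187] [-179.993    0.012  151.244] [-0.595 -1.553  4.373] [-0.315  0.338  0.085] 0.012045369358545848
```

```bash
python3 -m inch '[[0,0,0,-1],[0,0,0,-2],[0,0,0,-3],[0,0,0,-4],[0,0,0,-4],[0,0,0,-4],[0,0,0,-4],[0,0,0,-4]]'>/dev/null; python3 s.py;python3 -m inch '[[0,0,0,-1],[0,0,0,-2],[0,0,0,-3],[0,0,0,-4],[0,0,0,-4],[0,0,0,-4],[0,0,0,-4],[0,0,0,-4]]'>/dev/null; python3 s.py
```

```text
16.9 [-32.243  17.945  19.317  91.36   -0.005   0.556] [ 0.547 -0.345  0.187] [-179.996    0.012  147.201] [-2.487 -2.404  4.681] [-0.443  0.398  0.079] 0.01218938445216059
17.9 [-32.242  17.945  19.316  91.357  -0.004   4.559] [ 0.547 -0.345  0.187] [-179.997    0.014  143.199] [-2.285 -2.916  4.143] [-0.468  0.353  0.019] 0.0121892451442532
```

```bash
for i in 1 2; do python3 -m inch '[[0,0,0,-1],[0,0,0,-2],[0,0,0,-3],[0,0,0,-4],[0,0,0,-4],[0,0,0,-4],[0,0,0,-4],[0,0,0,-4]]'>/dev/null; python3 s.py; done; python3 w.py w4 timer_grip|tail -1
```

```text
18.9 [-32.241  17.946  19.314  91.359  -0.008   8.544] [ 0.547 -0.345  0.187] [-179.994    0.01   139.215] [-1.949 -3.115  5.088] [-0.492  0.34   0.219] 0.011918072426455924
19.9 [-32.237  17.946  19.318  91.356  -0.015  12.51 ] [ 0.548 -0.345  0.187] [-179.988    0.019  135.253] [-2.1   -2.761  5.102] [-0.563  0.401  0.67 ] 0.012470888441664356
timer_grip 0.57 [318.7, 329.1] [ 0.5496 -0.3439  0.194 ]
```

View pics/w4.png

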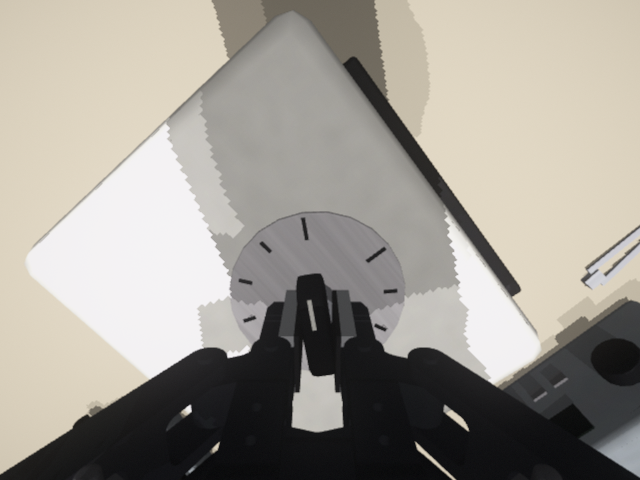

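The key now stands skewed in the fingers, its mark in line with the tick at (305,228), and the torque has risen to 0.67 N m: it is at the stop. I'll release it, rise and go over the dish handle.

```bash
python3 -m inch '[[0,0,0,0],[0,0,0,0],[0,0,0,0],[0,0,2,0],[0,0,5,0],[0,0,9,0],[0,2,11,0],[-0.5,6,11,0]]' 6 40; python3 -m inch '[[-1,6,0,5],[-2,12,0,10],[-3,18,0,16],[-4,24,0,22],[-5,29,0,28],[-5.5,31.6,-4,34],[-5.5,31.6,-8,35],[-5.5,31.6,-8,35]]'; python3 w.py w5 dish_handle dish_hollow ball_center; python3 - <<'E'
from h import *
# timer check from scene
E
```

```text
time: 21.0
ee_pos: [0.543, -0.2848, 0.2974]
tcp_rot: [180.0, 0.1, 135.1]
wrist_force: [0.8, 0.6, -0.8]
opening: 0.0597
grasp_force: 0.0
time: 22.0
ee_pos: [0.4854, 0.0316, 0.2139]
tcp_rot: [-179.9, -0.3, 170.3]
wrist_force: [-0.6, -0.2, 0.4]
opening: 0.06
grasp_force: 0.0
22.0 [ 3.7202 -3.8636 -1.6583 92.5117  0.0134 13.429 ] [0.4854 0.0316 0.2139] [-179.9419   -0.3011  170.291 ]
[[-0.0004 -0.9516 -0.3075  0.0774]
 [ 1.      0.0004 -0.0023  0.0015]
 [ 0.0023 -0.3075  0.9516 -0.1341]
 [ 0.      0.      0.      1.    ]] 65.0276389705492
dish_hollow 0.96 [310.9, 267.5] [0.5473 0.0155 0.008 ]
ball_center 0.52 [314.4, 271.8] [0.5482 0.0189 0.018 ]
```

View pics/w5.png

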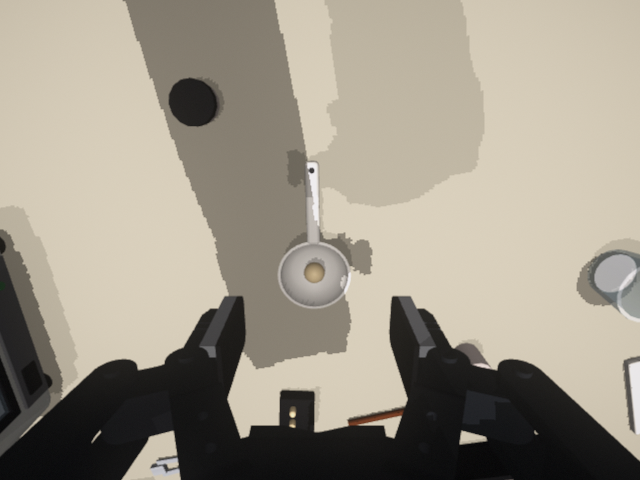

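The wrist picture shows the handle from (313,162) to (315,240), the rim centred near (315,274) and the ball at (314,272).

```bash
python3 - <<'E'
from h import *
np.set_printoptions(precision=4,suppress=True)
o,c=np.load("pics/w5.npy",allow_pickle=True)
im=c["img"].astype(int)
# handle edges per row (gradient), middle
pts=[]
for y in range(168,238,3):
    g=im[y-1:y+2,300:330].sum((0,2)).astype(float); d=np.diff(g)
    a,b=np.argmax(d[:15]),12+np.argmin(d[12:]); pts.append((300+(a+b)/2+.5+0,y,b-a))
pts=np.array(pts);print(pts[::2].tolist())
W=np.array([onz(c,p[:2],.028,o)[:2] for p in pts]);v=cv2.fitLine(W.astype(np.float32),cv2.DIST_HUBER,0,.001,.001).ravel();print(v,np.degrees(np.arctan2(v[1],v[0])))
for p in((312.5,161),(314.5,240)):print(onz(c,p,.028,o))
L,Rr,T,B=(279,274),(350.5,274),(315,241),(315,307)
for p in(L,Rr,T,B,(314.5,272)):print(onz(c,p,.026 if p[0]!=314.5 else .018,o))
print(bot.get_obs()["ee_pos"])
E
```

```text
[[315.5, 168.0, 4.0], [313.0, 174.0, 9.0], [313.5, 180.0, 8.0], [314.0, 186.0, 7.0], [314.5, 192.0, 6.0], [315.5, 198.0, 6.0], [312.5, 204.0, 12.0], [315.5, 210.0, 6.0], [316.0, 216.0, 5.0], [312.5, 222.0, 12.0], [312.5, 228.0, 10.0], [313.0, 234.0, 11.0]]
[ 0.98   -0.1991  0.4782  0.0307] -11.485677
[0.4445 0.0353 0.028 ]
[0.5136 0.0251 0.028 ]
[ 0.5415 -0.0133  0.026 ]
[0.5526 0.0522 0.026 ]
[0.5153 0.0252 0.026 ]
[0.5808 0.0139 0.026 ]
[0.5484 0.0189 0.018 ]
[0.488  0.0306 0.2187]
```

```bash
python3 -m inch '[[-0.1,-0.1,-2,0.7],[-0.1,-0.1,-5,0.7],[-0.1,-0.1,-8,0.7],[-0.1,-0.1,-10,0.7],[-0.1,-0.1,-11,0.7],[-0.1,-0.1,-11,0.7],[-0.1,-0.1,-11,0.7],[-0.1,-0.1,-11,0.7]]' 5; python3 w.py w6 dish_handle dish_hollow ball_center
```

```text
time: 23.2
ee_pos: [0.487, 0.0297, 0.1077]
tcp_rot: [180.0, 0.1, 170.9]
wrist_force: [-0.4, 0.7, 0.5]
opening: 0.0501
grasp_force: 0.0
23.2 [  3.492   -4.1429 -13.6431  80.4217   0.0002  12.5679] [0.487  0.0297 0.1077] [179.9829   0.0762 170.9241]
[[-0.0004 -0.9516 -0.3074  0.0773]
 [ 1.      0.0004 -0.0023  0.0015]
 [ 0.0023 -0.3074  0.9516 -0.1341]
 [ 0.      0.      0.      1.    ]] 65.0276389705492
dish_handle 0.78 [311.2, 248.6] [0.4886 0.0268 0.022 ]
dish_hollow 0.7 [313.1, 324.0] [0.5496 0.0178 0.008 ]
ball_center 0.87 [314.4, 330.1] [0.5485 0.019  0.018 ]
ball_center 0.46 [315.2, 321.3] [0.5418 0.0207 0.018 ]
```

View pics/w6.png

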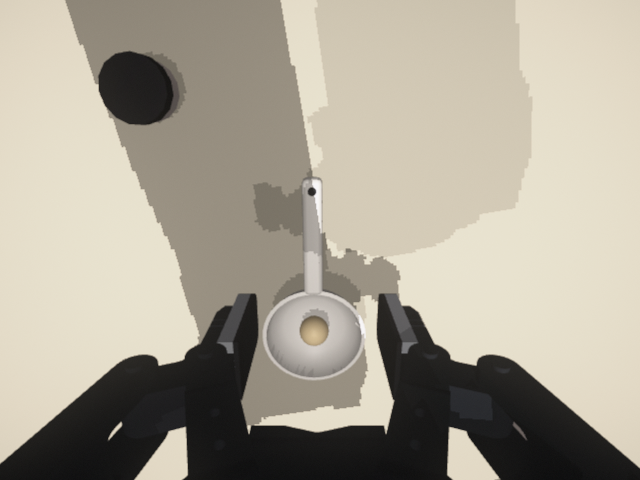

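The view from close by: handle centreline from (312.5,180) to (313.5,285), rim centred near (314,335), ball at (314,330).

```bash
python3 - <<'E'
from h import *
np.set_printoptions(precision=4,suppress=True)
o,c=np.load("pics/w6.npy",allow_pickle=True)
A=onz(c,(312.3,180),.028,o);B=onz(c,(313.5,285),.028,o);d=A-B;print(A,B,np.degrees(np.arctan2(d[1],d[0])))
L=onz(c,(263.5,335),.026,o);Rr=onz(c,(364,335),.026,o);C=(L+Rr)/2;print("C",C,np.linalg.norm(Rr-L)); print(onz(c,(314.5,331),.018,o))
u=d/np.linalg.norm(d);print("T",onz(c,(313.5,291),.026,o),onz(c,(314,379),.026,o))
print("tip",A,"grip from tip",A-u*.043)
E
```

```text
[0.4456 0.0346 0.028 ] [0.5105 0.0247 0.028 ] 171.33415005686345
C [0.5471 0.0189 0.026 ] 0.06618121583744334
[0.5492 0.019  0.018 ]
T [0.5155 0.0239 0.026 ] [0.5814 0.0135 0.026 ]
tip [0.4456 0.0346 0.028 ] grip from tip [0.4881 0.0281 0.028 ]
```

```bash
python3 -m inch '[[0,-0.1,-2,0.3],[0,-0.1,-4,0.3],[0,-0.1,-6,0.3],[0,-0.1,-7.5,0.3],[0,-0.1,-8.5,0.3],[0,-0.1,-9.2,0.3],[0,-0.1,-9.4,0.3],[0,-0.1,-9.4,0.3]]' 5; python3 -m inch '[[0,0,0,0],[0,0,0,0],[0,0,0,0],[0,0,0,0],[0,0,0,0],[0,0,0,0],[0,0,0,0],[0,0,0,0]]' 2 20;python3 -m inch '[[0,0,0,0],[0,0,0,0],[0,0,0,0],[0,0,0,0],[0,0,0,0],[0,0,0,0],[0,0,0,0],[0,0,0,0]]' 0.8 20; python3 -m inch '[[0,0,0,0],[0,0,0,0],[0,0,0,0],[0,0,0,0],[0,0,0,0],[0,0,0,0],[0,0,0,0],[0,0,0,0]]' 0 90;python3 s.py; python3 w.py w7 ball_center dish_hollow
```

```text
time: 24.4
ee_pos: [0.4867, 0.0287, 0.013]
tcp_rot: [180.0, 0.0, 171.2]
wrist_force: [-0.1, 0.4, 0.5]
opening: 0.05
grasp_force: 0.0
time: 25.4
ee_pos: [0.4865, 0.0287, 0.0128]
tcp_rot: [180.0, 0.0, 171.2]
wrist_force: [0.3, -0.0, 1.0]
opening: 0.0198
grasp_force: 0.0
time: 26.4
ee_pos: [0.4865, 0.0287, 0.0127]
tcp_rot: [180.0, -0.0, 171.2]
wrist_force: [-0.3, 0.2, 0.8]
opening: 0.0115
grasp_force: 21.1
time: 27.4
ee_pos: [0.4864, 0.0287, 0.0128]
tcp_rot: [180.0, -0.0, 171.2]
wrist_force: [-1.5, 0.8, 3.0]
opening: 0.0102
grasp_force: 87.8
27.4 [  3.378  -1.618 -21.888  69.733   0.003  12.149] [0.486 0.029 0.013] [179.998  -0.004 171.229] [-1.458  0.814  3.004] [ 0.054  0.282 -0.053] 0.010151468501649125
27.4 [  3.378   -1.6178 -21.8879  69.7332   0.0025  12.1491] [0.4864 0.0287 0.0128] [179.9982  -0.0037 171.2289]
[[-0.0004 -0.9516 -0.3074  0.0773]
 [ 1.      0.0004 -0.0023  0.0015]
 [ 0.0023 -0.3074  0.9516 -0.1341]
 [ 0.      0.      0.      1.    ]] 65.0276389705492
```

View pics/w7.png

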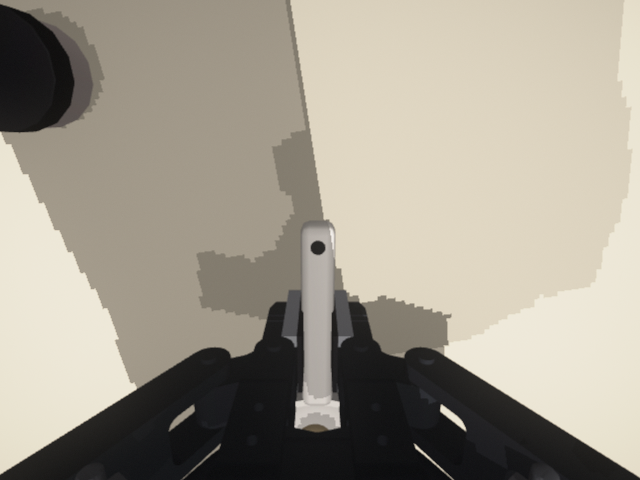

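The handle lies squarely between the pads, with its end hole at (317,247). I'll lift it straight up gently and work out the carry.

```bash
python3 -m inch '[[0,0,0.05,0],[0,0,0.2,0],[0,0,0.5,0],[0,0,1,0],[0,0,1.6,0],[0,0,2.3,0],[0,0,3.1,0],[0,0,3.9,0]]' - 100; python3 -m inch '[[0,0,0.8,0],[0,0,1.6,0],[0,0,2.4,0],[0,0,3.1,0],[0,0,3.8,0],[0,0,4.3,0],[0,0,4.6,0],[0,0,4.8,0]]'; python3 s.py
cat > p.py <<'E'
from h import *
def plan(B0,B1,a0,a1,r,T):
    n=8*T; out=[]
    for i in range(n+1):
        s=i/n; s=s**3*(10-15*s+6*s*s); b=np.array(B0)+(np.array(B1)-B0)*s; a=a0+(a1-a0)*s
        out.append([*(100*(b+r*np.array([np.cos(np.radians(a)),np.sin(np.radians(a))]))),a])
    out=np.array(out); base=out[0]
    for k in range(T):
        rows=[[round(v,2) for v in (out[8*k+j]-base)[:2]]+[0,round(out[8*k+j][2]-base[2],1)] for j in range(1,9)]
        print(str(rows).replace(" ",""),end="\n"); base=base+np.array([rows[-1][0],rows[-1][1],rows[-1][3]])
    print(out[-1])
E
python3 - <<'E'
from p import *
plan((.5484,.0188),(.567,-.180),171.2,84.2,.0625,8)
from h import *
c=bot.camera("side")
cv2.imwrite("pics/s2.png",cv2.resize(c["img"][200:380,240:480,::-1],None,fx=3,fy=3))
E
```

```text
time: 28.55
ee_pos: [0.4866, 0.0287, 0.0524]
tcp_rot: [180.0, 0.0, 171.2]
wrist_force: [0.3, 0.1, -1.3]
opening: 0.0092
grasp_force: 98.9
time: 29.55
ee_pos: [0.4864, 0.0287, 0.0998]
tcp_rot: [-180.0, -0.0, 171.2]
wrist_force: [-1.0, -0.9, -1.2]
opening: 0.0099
grasp_force: 98.9
29.55 [  3.377  -4.022 -14.402  79.63    0.     12.15 ] [0.486 0.029 0.1  ] [-179.998   -0.011  171.227] [-0.987 -0.906 -1.157] [0.046 0.053 0.043] 0.009920998312036439
[[np.float64(0.0),np.float64(-0.0),0,np.float64(-0.0)],[np.float64(0.0),np.float64(-0.0),0,np.float64(-0.0)],[np.float64(0.0),np.float64(-0.01),0,np.float64(-0.1)],[np.float64(0.01),np.float64(-0.02),0,np.float64(-0.2)],[np.float64(0.01),np.float64(-0.04),0,np.float64(-0.4)],[np.float64(0.02),np.float64(-0.07),0,np.float64(-0.6)],[np.float64(0.04),np.float64(-0.12),0,np.float64(-1.0)],[np.float64(0.05),np.float64(-0.17),0,np.float64(-1.4)]]
[[np.float64(0.03),np.float64(-0.06),0,np.float64(-0.5)],[np.float64(0.05),np.float64(-0.14),0,np.float64(-1.2)],[np.float64(0.09),np.float64(-0.24),0,np.float64(-2.0)],[np.float64(0.13),np.float64(-0.35),0
[... 2289 characters left out ...]
0.74),np.float64(-1.28),0,np.float64(-5.6)],[np.float64(0.84),np.float64(-1.46),0,np.float64(-6.4)],[np.float64(0.93),np.float64(-1.62),0,np.float64(-7.1)],[np.float64(1.0),np.float64(-1.75),0,np.float64(-7.6)]]
[[np.float64(0.05),np.float64(-0.1),0,np.float64(-0.4)],[np.float64(0.1),np.float64(-0.18),0,np.float64(-0.8)],[np.float64(0.13),np.float64(-0.24),0,np.float64(-1.0)],[np.float64(0.15),np.float64(-0.28),0,np.float64(-1.2)],[np.float64(0.17),np.float64(-0.31),0,np.float64(-1.3)],[np.float64(0.17),np.float64(-0.32),0,np.float64(-1.4)],[np.float64(0.18),np.float64(-0.33),0,np.float64(-1.4)],[np.float64(0.18),np.float64(-0.33),0,np.float64(-1.4)]]
[ 57.33160186 -11.78199557  84.2       ]
```

View pics/s2.png

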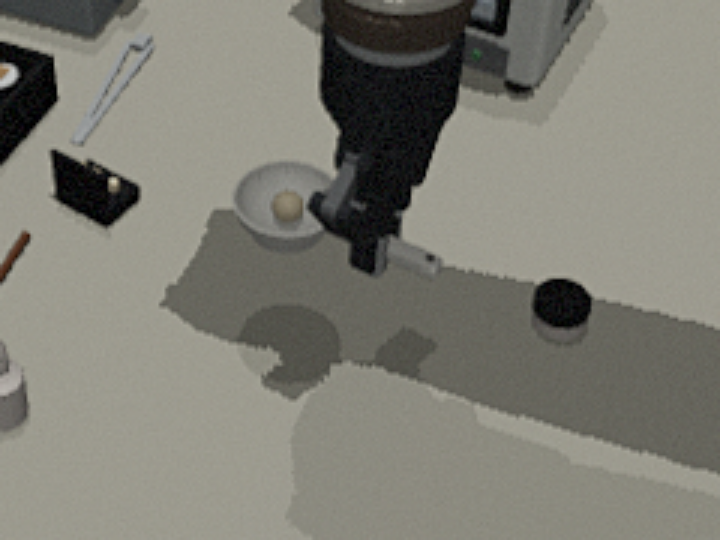

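The dish hangs level in the gripper and the ball sits near its middle (crop about (288,207)). Now the slow carry and turn to the spot.

```bash
python3 -m inch '[[0,0,0,0],[0,0,0,0],[0,-0.01,0,-0.1],[0.01,-0.02,0,-0.2],[0.01,-0.04,0,-0.4],[0.02,-0.07,0,-0.6],[0.04,-0.12,0,-1],[0.05,-0.17,0,-1.4]]' >/dev/null
python3 -m inch '[[0.03,-0.06,0,-0.5],[0.05,-0.14,0,-1.2],[0.09,-0.24,0,-2],[0.13,-0.35,0,-2.8],[0.18,-0.47,0,-3.9],[0.23,-0.61,0,-5],[0.29,-0.76,0,-6.2],[0.37,-0.93,0,-7.6]]' >/dev/null
python3 -m inch '[[0.08,-0.19,0,-1.5],[0.18,-0.39,0,-3.1],[0.28,-0.61,0,-4.8],[0.4,-0.85,0,-6.7],[0.53,-1.1,0,-8.6],[0.68,-1.37,0,-10.6],[0.84,-1.65,0,-12.7],[1.01,-1.95,0,-14.9]]' >/dev/null
python3 -m inch '[[0.19,-0.31,0,-2.3],[0.39,-0.64,0,-4.7],[0.6,-0.98,0,-7.1],[0.83,-1.34,0,-9.5],[1.07,-1.71,0,-12],[1.32,-2.1,0,-14.5],[1.58,-2.49,0,-17.1],[1.85,-2.9,0,-19.6]]' >/dev/null
python3 -m inch '[[0.28,-0.42,0,-2.5],[0.57,-0.84,0,-5.1],[0.85,-1.28,0,-7.6],[1.15,-1.71,0,-10.1],[1.44,-2.15,0,-12.5],[1.73,-2.6,0,-14.9],[2.02,-3.04,0,-17.3],[2.3,-3.48,0,-19.6]]' >/dev/null
python3 -m inch '[[0.28,-0.43,0,-2.2],[0.54,-0.85,0,-4.3],[0.8,-1.27,0,-6.3],[1.05,-1.67,0,-8.2],[1.29,-2.06,0,-10.1],[1.51,-2.43,0,-11.8],[1.72,-2.78,0,-13.4],[1.91,-3.11,0,-14.9]]' >/dev/null
python3 -m inch '[[0.18,-0.31,0,-1.4],[0.35,-0.59,0,-2.6],[0.49,-0.85,0,-3.7],[0.63,-1.08,0,-4.8],[0.74,-1.28,0,-5.6],[0.84,-1.46,0,-6.4],[0.93,-1.62,0,-7.1],[1,-1.75,0,-7.6]]' >/dev/null
python3 -m inch '[[0.05,-0.1,0,-0.4],[0.1,-0.18,0,-0.8],[0.13,-0.24,0,-1],[0.15,-0.28,0,-1.2],[0.17,-0.31,0,-1.3],[0.17,-0.32,0,-1.4],[0.18,-0.33,0,-1.4],[0.18,-0.33,0,-1.4]]'
python3 s.py; python3 - <<'E'
from h import *
np.set_printoptions(precision=4,suppress=True)
cs=[bot.camera(n) for n in("side","scene")]
cv2.imwrite("pics/s3.png",np.hstack([cv2.resize(cs[0]["img"][100:300,280:480,::-1],None,fx=2,fy=2),cv2.resize(cs[1]["img"][130:330,80:280,::-1],None,fx=2,fy=2)]))
for k in("ball_center","dish_hollow","lamp_spot","lamp_window","dish_handle","timer_grip"):
    rs=[]
    for c in cs:
        r=bot.landmark_of(k,c)
        if r: rs.append(ray(c,r[0]["point"]));print(k,round(r[0]["score"],2),r[0]["point"],onz(c,r[0]["point"],dict(ball_center=.105,dish_hollow=.095,dish_handle=.109,timer_grip=.194).get(k,.105)))
    if len(rs)==2:print("  tri",*tri(rs))
E
```

```text
time: 37.6
ee_pos: [0.5732, -0.1175, 0.0998]
tcp_rot: [180.0, -0.0, 84.2]
wrist_force: [0.1, 0.3, -1.0]
opening: 0.0102
grasp_force: 98.8
37.6 [-11.581   9.287  -0.6    80.109   0.001  84.186] [ 0.573 -0.117  0.1  ] [179.996  -0.     84.233] [ 0.088  0.276 -1.036] [ 0.067 -0.016  0.039] 0.010199433303216744
ball_center 0.56 [363.0, 204.2] [ 0.5708 -0.1894  0.105 ]
ball_center 0.53 [224.5, 236.1] [ 0.5569 -0.179   0.105 ]
  tri [ 0.5663 -0.175   0.1157] 0.0002674675972114487
dish_hollow 0.62 [359.2, 212.4] [ 0.5721 -0.1708  0.095 ]
dish_hollow 0.97 [225.0, 245.5] [ 0.5702 -0.176   0.095 ]
  tri [ 0.5719 -0.1743  0.0946] 0.0021045949931673253
lamp_spot 0.93 [363.9, 208.6] [ 0.5634 -0.1751  0.105 ]
lamp_spot 0.39 [218.7, 378.7] [ 0.8234 -0.1147  0.105 ]
  tri [ 0.6676 -0.2302 -0.0333] 0.10292644844415501
lamp_window 0.58 [358.8, 216.6] [ 0.5635 -0.144   0.105 ]
lamp_window 0.69 [178.4, 232.8] [ 0.5592 -0.2634  0.105 ]
  tri [ 0.572  -0.2379  0.0771] 0.03985729238675478
dish_handle 0.5 [348.0, 219.7] [ 0.5786 -0.1199  0.109 ]
dish_handle 0.88 [258.8, 244.7] [ 0.5732 -0.1127  0.109 ]
  tri [ 0.5766 -0.1122  0.1141] 0.0011541858215111723
timer_grip 0.49 [399.9, 141.5] [ 0.5404 -0.3321  0.194 ]
timer_grip 0.56 [121.8, 187.2] [ 0.5482 -0.3459  0.194 ]
  tri [ 0.5434 -0.3489  0.1871] 0.002155366639382985
```

View pics/s3.png

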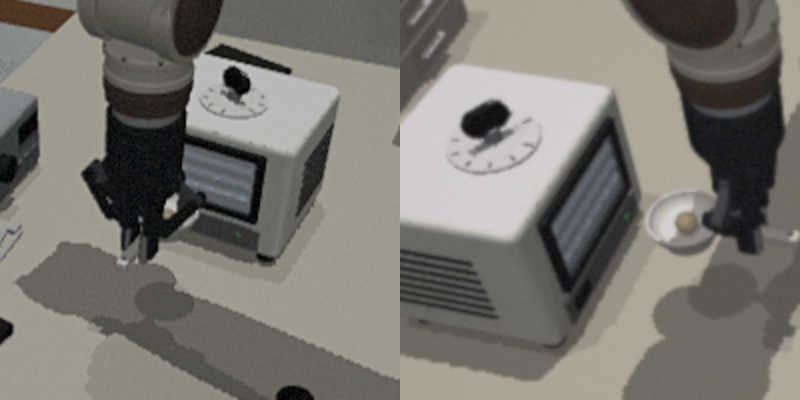

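The dish is level in front of the window, handle pointing away from it, ball in the middle (crop (686,222)). I'll hold it still and plan the quarter turn about the ball.

```bash
python3 -m inch '[[0,0,0,0],[0,0,0,0],[0,0,0,0],[0,0,0,0],[0,0,0,0],[0,0,0,0],[0,0,0,0],[0,0,0,0]]'>/dev/null; python3 -m inch '[[0,0,0,0],[0,0,0,0],[0,0,0,0],[0,0,0,0],[0,0,0,0],[0,0,0,0],[0,0,0,0],[0,0,0,0]]'; sed -i 's/round(v,2)/float(round(v,2))/;s/round(out\[8\*k+j\]\[2\]-base\[2\],1)/float(round(out[8*k+j][2]-base[2],1))/' p.py; python3 - <<'E'
from p import *
plan((.567,-.180),(.567,-.180),84.2,174.2,.0625,6)
E
```

```text
time: 40.3
ee_pos: [0.5732, -0.1175, 0.0997]
tcp_rot: [-180.0, -0.0, 84.2]
wrist_force: [0.4, -0.0, -1.0]
opening: 0.0104
grasp_force: 98.8
[[-0.0,0.0,0,0.0],[-0.01,0.0,0,0.1],[-0.02,0.0,0,0.2],[-0.05,0.0,0,0.5],[-0.09,0.01,0,0.9],[-0.16,0.01,0,1.4],[-0.24,0.02,0,2.2],[-0.35,0.03,0,3.2]]
[[-0.13,0.0,0,1.2],[-0.28,0.0,0,2.6],[-0.46,-0.0,0,4.2],[-0.66,-0.01,0,6.1],[-0.89,-0.03,0,8.2],[-1.14,-0.06,0,10.5],[-1.41,-0.1,0,13.0],[-1.7,-0.16,0,15.7]]
[[-0.3,-0.08,0,2.9],[-0.61,-0.18,0,5.9],[-0.94,-0.3,0,9.0],[-1.26,-0.44,0,12.3],[-1.59,-0.61,0,15.7],[-1.91,-0.8,0,19.1],[-2.23,-1.01,0,22.6],[-2.53,-1.24,0,26.1]]
[[-0.29,-0.26,0,3.5],[-0.56,-0.52,0,7.0],[-0.81,-0.8,0,10.4],[-1.04,-1.09,0,13.8],[-1.25,-1.38,0,17.1],[-1.43,-1.67,0,20.2],[-1.59,-1.96,0,23.2],[-1.73,-2.24,0,26.1]]
[[-0.12,-0.27,0,2.7],[-0.21,-0.52,0,5.2],[-0.29,-0.76,0,7.5],[-0.36,-0.98,0,9.6],[-0.41,-1.18,0,11.5],[-0.44,-1.35,0,13.1],[-0.47,-1.5,0,14.5],[-0.49,-1.63,0,15.7]]
[[-0.02,-0.11,0,1.0],[-0.03,-0.19,0,1.8],[-0.04,-0.25,0,2.3],[-0.04,-0.3,0,2.7],[-0.05,-0.32,0,3.0],[-0.05,-0.34,0,3.1],[-0.05,-0.35,0,3.2],[-0.05,-0.35,0,3.2]]
[ 50.48199557 -17.36839814 174.2       ]
```

```bash
python3 -m inch '[[0,0,0,0],[-0.01,0,0,0.1],[-0.02,0,0,0.2],[-0.05,0,0,0.5],[-0.09,0.01,0,0.9],[-0.16,0.01,0,1.4],[-0.24,0.02,0,2.2],[-0.35,0.03,0,3.2]]' >/dev/null
python3 -m inch '[[-0.13,0,0,1.2],[-0.28,0,0,2.6],[-0.46,0,0,4.2],[-0.66,-0.01,0,6.1],[-0.89,-0.03,0,8.2],[-1.14,-0.06,0,10.5],[-1.41,-0.1,0,13],[-1.7,-0.16,0,15.7]]' >/dev/null
python3 -m inch '[[-0.3,-0.08,0,2.9],[-0.61,-0.18,0,5.9],[-0.94,-0.3,0,9],[-1.26,-0.44,0,12.3],[-1.59,-0.61,0,15.7],[-1.91,-0.8,0,19.1],[-2.23,-1.01,0,22.6],[-2.53,-1.24,0,26.1]]' >/dev/null
python3 -m inch '[[-0.29,-0.26,0,3.5],[-0.56,-0.52,0,7],[-0.81,-0.8,0,10.4],[-1.04,-1.09,0,13.8],[-1.25,-1.38,0,17.1],[-1.43,-1.67,0,20.2],[-1.59,-1.96,0,23.2],[-1.73,-2.24,0,26.1]]' >/dev/null
python3 -m inch '[[-0.12,-0.27,0,2.7],[-0.21,-0.52,0,5.2],[-0.29,-0.76,0,7.5],[-0.36,-0.98,0,9.6],[-0.41,-1.18,0,11.5],[-0.44,-1.35,0,13.1],[-0.47,-1.5,0,14.5],[-0.49,-1.63,0,15.7]]' >/dev/null
python3 -m inch '[[-0.02,-0.11,0,1],[-0.03,-0.19,0,1.8],[-0.04,-0.25,0,2.3],[-0.04,-0.3,0,2.7],[-0.05,-0.32,0,3],[-0.05,-0.34,0,3.1],[-0.05,-0.35,0,3.2],[-0.05,-0.35,0,3.2]]'
python3 -m inch '[[0,0,0,0],[0,0,0,0],[0,0,0,0],[0,0,0,0],[0,0,0,0],[0,0,0,0],[0,0,0,0],[0,0,0,0]]'; python3 -m inch '[[0,0,0,0],[0,0,0,0],[0,0,0,0],[0,0,0,0],[0,0,0,0],[0,0,0,0],[0,0,0,0],[0,0,0,0]]'>/dev/null; python3 - <<'E'
from h import *
np.set_printoptions(precision=4,suppress=True)
cs=[bot.camera(n) for n in("side","scene")]
cv2.imwrite("pics/s4.png",np.hstack([cv2.resize(cs[0]["img"][100:300,280:480,::-1],None,fx=2,fy=2),cv2.resize(cs[1]["img"][130:330,80:280,::-1],None,fx=2,fy=2)]))
for k,z in dict(ball_center=.105,dish_hollow=.095,dish_handle=.109,lamp_window=.105,lamp_spot=.105).items():
    rs=[]
    for c in cs:
        r=bot.landmark_of(k,c)
        if r: rs.append(ray(c,r[0]["point"]));print(k,round(r[0]["score"],2),r[0]["point"],onz(c,r[0]["point"],z))
    if len(rs)==2:print("  tri",*tri(rs))
E
```

```text
time: 46.3
ee_pos: [0.5047, -0.1734, 0.0998]
tcp_rot: [-180.0, 0.0, 174.2]
wrist_force: [-0.5, 0.2, -1.2]
opening: 0.01
grasp_force: 98.8
time: 47.3
ee_pos: [0.5047, -0.1734, 0.0997]
tcp_rot: [-180.0, 0.0, 174.2]
wrist_force: [0.4, -0.5, -3.1]
opening: 0.0099
grasp_force: 98.8
ball_center 0.62 [223.8, 236.2] [ 0.5573 -0.1802  0.105 ]
dish_hollow 0.9 [360.9, 212.4] [ 0.5687 -0.1723  0.095 ]
dish_hollow 0.58 [223.9, 242.8] [ 0.564  -0.1797  0.095 ]
  tri [ 0.5679 -0.1765  0.0956] 0.003381575048535619
dish_handle 0.56 [385.7, 212.6] [ 0.5147 -0.1756  0.109 ]
dish_handle 0.9 [235.9, 216.3] [ 0.5089 -0.1699  0.109 ]
  tri [ 0.5132 -0.1685  0.1139] 0.0005378259414020558
lamp_window 0.65 [380.7, 186.6] [ 0.5575 -0.2708  0.105 ]
lamp_window 0.56 [178.1, 233.2] [ 0.5603 -0.2636  0.105 ]
  tri [ 0.5577 -0.266   0.1053] 0.0026982372738050936
lamp_spot 0.77 [364.0, 206.1] [ 0.5664 -0.1837  0.105 ]
```

View pics/s4.png

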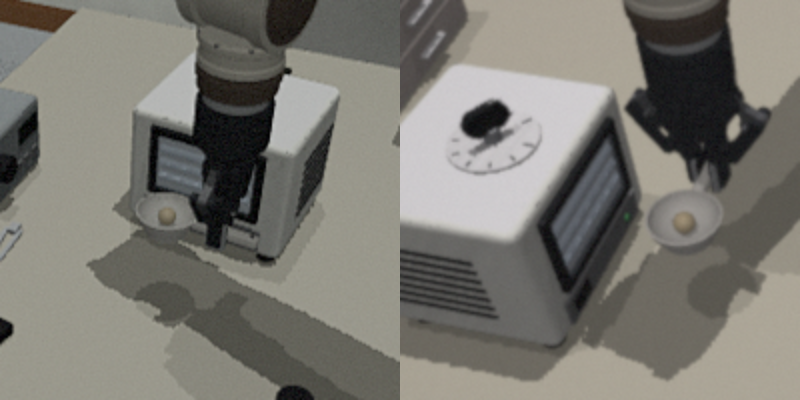

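The dish is level, its handle now points along the lamp's front, and the ball lies in the middle (crop (684,222)) about 9 cm from the window. I'm handing the job in.

```bash
python3 -c "
from workcell import bot
print(bot.job_done())"
```

```text
the job is handed in; nothing more can be done
None
```

The job is handed in, with no verdict returned: I wound the timer to its stop, held the dish about 9 cm in front of the window for about 2 s, turned it a quarter turn so the handle lies along the lamp's front, and it is still held there, level, with the ball in the middle.

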